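# Load the twine bobbin on its dispenser spindle

### The arm

A 7-joint arm with a two-finger parallel gripper is mounted at the origin on the work surface. World frame = base frame: x ahead of the robot, y to its left, z up, the work surface at z = 0. Lengths are in m, angles in rad, forces in N, time in s.
With the tool pointing down it reaches from about 0.425 to 0.875 m from the base axis. Payload 4.7 kg.
Tool frame: the origin (TCP) lies midway between the tips of the shut fingers; the grasp point (between the pads) lies 19 mm behind it; z points along the fingers, y is the line along which they close (so a half turn about z gives the same grasp; the last joint's range is limited). The gripper opens to 87 mm and grips with 3 to 60 N. Pads are 19 mm wide; open, the fingers measure 117 mm over their backs; the gripper's body (75 mm by 190 mm) begins 51 mm behind the grasp point.
Start: joints at [1.289, 0.321, -0.07, 1.45, 0.023, 1.371, -0.057], TCP at [0.189, -0.622, 0.223] pointing down, gripper open.
Joint ranges: [-2.86, 2.86], [-0.3, 2.09], [-1.38, 1.24], [0.06, 2.45], [-1.56, 4.7], [0.09, 2.05], [-2.69, 2.69]. Speed limits (rad/s): [2.57, 2.57, 3.14, 3.14, 3.14, 3.14, 3.14].

### API

Orientations are given as a rotation vector (axis times angle).
In Python, from bench import ctrl gives the robot as it stands. The module is installed in compiled form; this text tells all that it offers.
- The arm moves only by the tool carry_out, never from a script. Its argument "steps" is a list of rows, each a list of 7 numbers: the turn, a rotation vector about the world's x, y, z in degrees, then the shift along the world's x, y, z in cm, then the opening, from 0 (shut) to 1 (fully open). A call has 1 to 12 rows; each row is the pose to reach, as a shift and turn from the pose commanded when the call began; what a row does not reach only later rows make up. A row lasts 1/10 s, in which the tool goes at most 50 mm and 8.59 degrees, less where a joint would pass 70% of its speed; a pose out of reach is approached as far as the arm can. A call with a gripper value outside its range is refused whole. The fingers move at their own pace and stop on an object; "squeeze" is the grip in N (left out, the last holds). Time passes only in rows, so rows that repeat a pose let the fingers close. It gives the time, the measured TCP pose, the force, the opening and the grip force at its end, in the units of the state.
- ctrl.get_state(): the state, without advancing time (a new reading comes with each control period).
- ctrl.get_image(name): name is "scene" or "top" or "wrist"; returns a dict with "pixels" (400x640x3 uint8, red, green, blue), "camera_matrix" (3x3 intrinsics, pixels), "k1" (the pictures are not rectified: a ray, as slopes to the right and down, at radius r is drawn at 1 + k1 r^2 times it, then the intrinsics apply), "cam_to_world" (4x4, takes a point from camera to world coordinates); the wrist camera has in their place "T_tool_cam" (4x4, takes a point from camera to tool coordinates, whose origin is the TCP and whose axes are the flange's). Camera axes: x right, y down, z forward; pixel columns grow to the right and rows downward; lengths in m; the calibration is good to about 2 mm. A picture is of the moment at which its call begins: read the wrist's pose just before it. There is no depth.
- ctrl.close_job(): hands the job in; it is judged then, once.
The state is a dict: "time": time; "joint_positions": joint angles; "qd": joint speeds; "joint_torque": joint torques, N m; "position": TCP position; "tool_rot": TCP orientation; "ft_force": force on the tool from outside, world axes, zero at the start; "torque": the same for the moment, N m; "grip_width": opening from 0.0 (shut) to 1.0 (fully open); "grip_force": force on a finger pad.
Only numpy, scipy, OpenCV 4.12 (cv2) and the standard library are available. Lean on these libraries where they do the work, as an engineer would, in place of code of your own. Each camera call takes 0.05 s, during which the arm holds its last target. There are 200 camera calls.

### The job

Load the bobbin of red twine onto the twine dispenser: lift it out of the leaning rack, stand it upright and slide it down the spindle with its notched flange underneath, then turn it until its three notches drop over the three lugs of the disc and it sits fully home, flush on the disc. Let go of it there, and leave the other two bobbins in the rack and the canister where it stands.

Things in the scene. Friction and masses are not known exactly. Their poses are not given: they have to be found in the camera images.
- bobbin_red: Wooden bobbin of red twine, 135 mm long, 0.22 kg, bore 24 mm right through. Origin: centre of the notched underside; +z along its axis to the bare core end. Flanges 72 mm wide at z 0-15 and 85-95 mm, winding 65 mm wide between. Underside: three open radial notches, 14 mm wide, 10 mm deep, at 0 and +-120 degrees from its +x; a black mark on the top flange lies over each.
- red_grip (a point): Point on the red bobbin's axis, 120 mm from its underside, halfway up the bare core tube: 40 mm wide, from z 95 to 135 mm, eight-sided with flats facing x, y and between. Axes as the bobbin's. Grip here along the axis, closing along its y, clear of the neighbours. At the start the axis leans 0.6 rad (34 degrees) from vertical, top to the rack's -x side.
- rack: Fixed wooden rack, 316 mm wide along its y, up to 110 mm high, three lanes at y -100, 0, +100 mm, one bobbin in each. Origin on the counter below the middle bobbin's underside, which is 42 mm up. A foot board and a sloping back board (93 mm long, on the -x side, under the bobbins) carry them; low fences part the lanes.
- dispenser: Fixed twine dispenser: round white base 130 mm wide, 20 mm high; on it a disc 96 mm wide, top at 30 mm; an upright steel spindle 20 mm wide with tapered tip at 140 mm. Origin: centre of the underside. Three domed black lugs, 8 mm wide, 9 mm high, stand on the disc 28 mm from the axis, 120 degrees apart.
- seat (a point): Centre of the disc's top face on the spindle axis, 30 mm above the counter, z up: a seated bobbin's underside centre lies here. The disc's lugs are clamped at an angle that differs each time and is not reported (feel or look for it). A bobbin resting on top of the lugs stands 9 mm too high and needs at most 60 degrees of turning either way.
- spindle_tip (a point): Top end of the spindle, 140 mm above the counter.
- bobbin_green: Bystander: the same kind of bobbin with green twine, leaning in another lane. Origin at its underside's centre.
- bobbin_yellow: Bystander: the same kind of bobbin with yellow twine, leaning in another lane. Origin at its underside's centre.
- canister: Bystander: loose aluminium canister, 82 mm wide and 121 mm high, standing close to the dispenser, on its right (-y) side. Origin at its underside's centre.
Things that resemble listed ones, but are neither listed nor needed, are in the scene too. What is shaped like the bobbin_red but blue or purple is not meant.

How it is judged:
At the end, for the whole second after the job is handed in: The red bobbin is let go, at rest on the spindle, notched end down, upright within 3.4 degrees, its underside within 3 mm of the disc's face and 5 mm of the axis (lugs in notches); the other bobbins are within 20 mm, the canister within 30 mm, of their starts (horizontal distance between bobbin_red and seat below 0.005 m and z of bobbin_red in the frame of seat between -0.003 and 0.003 m and angle between bobbin_red's own z axis and vertical below 0.06 rad and linear speed of bobbin_red below 0.02 m/s and angular speed of bobbin_red below 0.2 rad/s and distance of each of bobbin_green, bobbin_yellow from where it was at the start of the episode below 0.02 m and distance of canister from where it was at the start of the episode below 0.03 m); the robot touches nothing.
It fails at once if the green or yellow bobbin is shifted by more than 40 mm (distance of any of bobbin_green, bobbin_yellow from where it was at the start of the episode above 0.04 m).
It fails at once if the canister is shifted by more than 50 mm or tipped (distance of canister from where it was at the start of the episode above 0.05 m or angle between canister's own z axis and vertical above 0.5 rad).
It also fails if it takes over 61 s, if anything falls off the work surface, if the arm or the gripper's body presses on something with over 40 N, if the wrist force passes 120 N, or if a joint passes its speed limit or range.

## Working session

There is one attempt and no reset: what is moved stays moved. The work goes in short steps, Python scripts to look and compute and a tool call to move; the robot and the scene stay as the last step left them, time stands still between calls to the robot, and variables do not carry over. Pictures are saved under pics/ and viewed, at most 10 in all, crops included, and the job is handed in when it is done.

Besides the shell and the picture viewer there is one more tool, called after ">>>" as a command line: name --pt "numbers of a row" for each row, then --argument value for the rest. carry_out: Moves the arm, as the interface text tells. Its arguments: {"type":"object","properties":{"steps":{"type":"array","items":{"type":"array","items":{"type":"number"}}},"squeeze":{"type":"number"}},"required":["steps"]}

```bash
mkdir -p pics
cat > h.py <<'E'
import numpy as np, cv2
from bench import ctrl
from scipy.spatial.transform import Rotation as R
def grab(n,name=None):
    d=ctrl.get_image(n)
    if name: cv2.imwrite('pics/'+name+'.png',d['pixels'][:,:,::-1])
    return d
def pose(d,s=None):
    if 'cam_to_world' in d: return np.array(d['cam_to_world'])
    T=np.eye(4);T[:3,:3]=R.from_rotvec(s['tool_rot']).as_matrix();T[:3,3]=s['position']
    return T@np.array(d['T_tool_cam'])
def ray(d,uv,s=None):
    K=np.array(d['camera_matrix']);T=pose(d,s)
    p=cv2.undistortPoints(np.array(uv,float).reshape(-1,1,2),K,np.array([d['k1'],0,0,0.]))[:,0]
    v=np.c_[p,np.ones(len(p))]@T[:3,:3].T
    return T[:3,3],v
def onz(d,uv,z,s=None):
    o,v=ray(d,uv,s); return o+v*((z-o[2])/v[:,2])[:,None]
def proj(d,P,s=None):
    T=np.linalg.inv(pose(d,s));P=np.atleast_2d(P)
    return cv2.projectPoints(P.astype(float),cv2.Rodrigues(T[:3,:3])[0],T[:3,3],np.array(d['camera_matrix']),np.array([d['k1'],0,0,0.]))[0][:,0]
E
python3 - <<'E'
from h import *
s=ctrl.get_state();print({k:np.round(v,3) for k,v in s.items()})
for n in('scene','top','wrist'):
    d=grab(n,n+'0');print(n,d['k1'],np.round(d['camera_matrix'],1).tolist(),np.round(d.get('cam_to_world',d.get('T_tool_cam')),3).tolist())
E
```

```text
{'time': np.float64(0.0), 'joint_positions': array([ 1.289,  0.322, -0.07 ,  1.452,  0.023,  1.371, -0.057]), 'qd': array([ 0.   , -0.001, -0.001,  0.   ,  0.   , -0.001, -0.001]), 'joint_torque': array([ 1.0000e-03, -4.9129e+01, -4.0400e-01, -3.1253e+01, -6.4000e-02,
        4.4000e-02,  0.0000e+00]), 'position': array([ 0.189, -0.621,  0.221]), 'tool_rot': array([-3.105e+00, -4.630e-01,  1.000e-03]), 'ft_force': array([-0.101, -0.145,  1.026]), 'torque': array([-0.037,  0.043, -0.058]), 'grip_force': np.float64(0.0), 'grip_width': np.float64(0.994)}
scene -0.11164576212259857 [[509.3, 0.0, 315.6], [0.0, 509.3, 206.3], [0.0, 0.0, 1.0]] [[0.392, 0.676, -0.624, 1.534], [0.92, -0.281, 0.274, -0.397], [0.01, -0.681, -0.732, 1.287], [0.0, 0.0, 0.0, 1.0]]
top 0.031214615031639727 [[482.1, 0.0, 316.3], [0.0, 482.1, 192.6], [0.0, 0.0, 1.0]] [[0.016, -0.991, 0.136, 0.328], [-1.0, -0.017, -0.011, 0.059], [0.013, -0.136, -0.991, 1.545], [0.0, 0.0, 0.0, 1.0]]
wrist 4.4595916229369205e-05 [[289.8, 0.0, 323.2], [0.0, 289.8, 200.2], [0.0, 0.0, 1.0]] [[0.0, -0.959, -0.282, 0.078], [1.0, 0.0, 0.001, 0.001], [-0.001, -0.282, 0.959, -0.164], [0.0, 0.0, 0.0, 1.0]]
```

View pics/scene0.png

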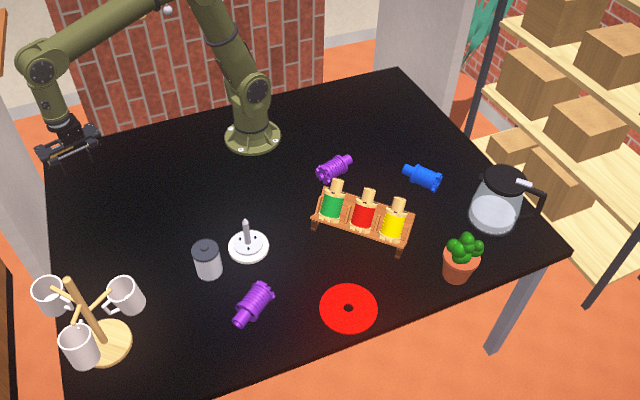

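View pics/top0.png

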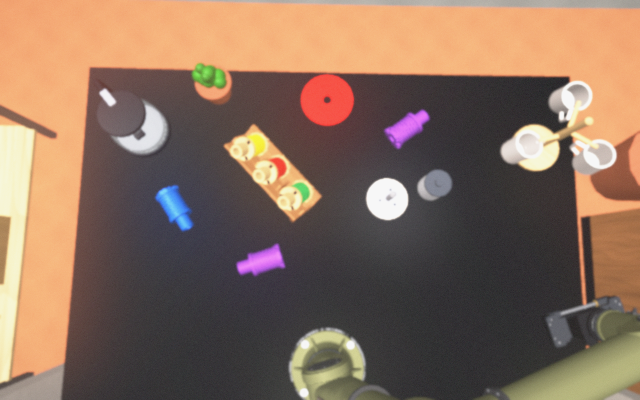

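The scene view shows red in the middle lane (363,212), dispenser (248,240), canister (207,258). In the top view red is at (268,170), dispenser (387,198), canister (434,185), and the bobbin tops lean to the lower left.

Run:
```python
from h import *
S=grab('scene');T=grab('top')
def cen(d,lo,hi,box):
    h=cv2.cvtColor(d['pixels'],cv2.COLOR_RGB2HSV)
    m=cv2.inRange(h,lo,hi)
    M=np.zeros_like(m);x0,y0,x1,y1=box;M[y0:y1,x0:x1]=m[y0:y1,x0:x1]
    n,l,st,c=cv2.connectedComponentsWithStats(M)
    i=1+np.argmax(st[1:,4]);return c[i],st[i,4]
def tri(a,b):
    o1,v1=ray(S,a);o2,v2=ray(T,b);v1=v1[0];v2=v2[0]
    t=np.linalg.lstsq(np.c_[v1,-v2],o2-o1,rcond=None)[0]
    p,q=o1+v1*t[0],o2+v2*t[1];return (p+q)/2,np.linalg.norm(p-q)
bs=(300,170,425,260);bt=(220,120,325,222)
for n,lo,hi in(('g',(45,120,60),(80,255,255)),('y',(24,140,120),(34,255,255)),('r',(0,200,120),(6,255,255)),('r2',(174,200,120),(180,255,255))):
    try:
        a=cen(S,lo,hi,bs);b=cen(T,lo,hi,bt);print(n,a,b,tri(a[0],b[0]))
    except Exception as e:print(n,e)
w=(0,0,170);W=(180,60,255)
a=cen(S,w,W,(222,215,275,265));b=cen(T,w,W,(360,170,415,225))
print('disp',a,b,onz(S,a[0],.02),onz(T,b[0],.02))
print('tip',tri((246,221),(391,197)))
# rack outline in top
print('rack corners z~?',onz(T,[(254,125),(225,146),(321,195),(296,219)],.05))
```

```text
g (array([331.00503778, 206.2720403 ]), np.int32(397)) (array([302.57272727, 189.69090909]), np.int32(110)) (array([0.53695624, 0.08961308, 0.09589776]), np.float64(0.00922522143696452))
y (array([391.995338  , 225.66666667]), np.int32(429)) (array([257.57291667, 143.51041667]), np.int32(192)) (array([0.6799718 , 0.23233996, 0.08985074]), np.float64(0.01177384659782367))
r (array([362.245, 216.055]), np.int32(400)) (array([276., 160.]), np.int32(1)) (array([0.62249924, 0.16538221, 0.10556084]), np.float64(0.004880548691199923))
r2 attempt to get argmax of an empty sequence
disp (array([248.17941176, 247.13823529]), np.int32(1020)) (array([386.73491379, 198.56034483]), np.int32(1392)) [[ 0.53559819 -0.18929542  0.02      ]] [[ 0.522168   -0.18245876  0.02      ]]
tip (array([ 0.51440439, -0.17990047,  0.11891664]), np.float64(0.0007661265624843357))
rack corners z~? [[0.74694621 0.24473608 0.05      ]
 [0.67683733 0.33388536 0.05      ]
 [0.52597868 0.0281932  0.05      ]
 [0.44945079 0.10474683 0.05      ]]
```

```bash
python3 -c "
import cv2
a=cv2.imread('pics/top0.png')[110:230,215:415];cv2.imwrite('pics/c1.png',cv2.resize(a,(800,480),interpolation=cv2.INTER_CUBIC))"
```

```text
(no output)
```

View pics/c1.png

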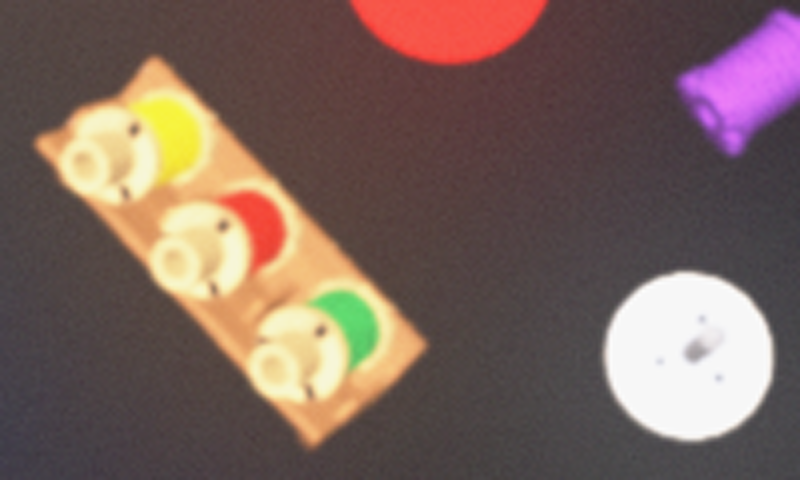

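The crop shows bores at the core ends (yellow 85,164; red 175,260; green 273,367), red marks at (222,225),(213,290), and lugs at (702,318),(660,361),(719,378) in crop pixels.

Run:
```python
from h import *
T=grab('top')
c=lambda L:[(215+(x+.5)/4-.5,110+(y+.5)/4-.5) for x,y in L]
E=onz(T,c([(85,164),(175,260),(273,367)]),.042+.135*np.cos(.6));print(E)
v=E[0]-E[2];v/=np.linalg.norm(v);print('sp',np.linalg.norm(E[0]-E[2]));y=v;x=np.array([y[1],-y[0],0]);print('rack yaw',np.degrees(np.arctan2(x[1],x[0])))
a=-x*np.sin(.6)+np.array([0,0,1])*np.cos(.6)
O=E[1]-a*.135;print('axis',a,'under',O,'grip',O+a*.12)
Z=a;Yb=y;Xb=np.cross(Yb,Z)
# marks on flange top plane (z=95mm along axis)
o,r=ray(T,c([(222,225),(213,290)]));P=o+r*(((O+a*.095-o)@Z)/(r@Z))[:,None]
for p in P:
    q=p-O;print('mark',q@Xb,q@Yb,q@Z,np.degrees(np.arctan2(q@Yb,q@Xb)))
L=onz(T,c([(702,318),(660,361),(719,378)]),.037);m=L.mean(0);print('lugs',L,m,np.linalg.norm(L-m,axis=1),np.degrees(np.arctan2((L-m)[:,1],(L-m)[:,0])))
s=ctrl.get_state();R0=R.from_rotvec(s['tool_rot']).as_matrix();print(R0.round(3))
```

```text
[[0.6394876  0.28252946 0.15342031]
 [0.56917244 0.21430877 0.15342031]
 [0.4917024  0.14080985 0.15342031]]
sp 0.20475574862553014
rack yaw -46.20026201380503
axis [-0.39081157  0.40753827  0.82533561] under [0.621932  0.1592911 0.042    ] grip [0.57503461 0.20819569 0.14104027]
mark 0.02586764275686533 -0.0003195562374759542 0.09500000000000014 -0.7077681022623084
mark -0.01846761622206442 -0.027613333213932705 0.09500000000000018 -123.77434614707025
lugs [[ 0.55029826 -0.19062064  0.037     ]
 [ 0.51543369 -0.15729598  0.037     ]
 [ 0.50275503 -0.2037819   0.037     ]] [ 0.522829   -0.18389951  0.037     ] [0.02827958 0.02761228 0.02825374] [ -13.74890453  105.53497636 -135.2747098 ]
[[ 0.957  0.291 -0.   ]
 [ 0.291 -0.957  0.001]
 [-0.    -0.001 -1.   ]]
```

```bash
cat >> h.py <<'E'
def go(p,Rt,s=None):
    s=s or ctrl.get_state();R0=R.from_rotvec(s['tool_rot'])
    rv=(R.from_matrix(Rt)*R0.inv()).as_rotvec(degrees=True)
    print('turn',rv.round(1),'shift cm',((np.array(p)-s['position'])*100).round(2))
def frame(yaw_deg,lean):   # tool frame for bobbin x yaw, lean towards -x
    t=np.radians(yaw_deg);x=np.array([np.cos(t),np.sin(t),0]);y=np.array([-x[1],x[0],0]);z=np.array([0,0,1.])
    a=-x*np.sin(lean)+z*np.cos(lean)
    return np.c_[-np.cross(y,a),y,-a],a
E
python3 - <<'E'
from h import *
Rt,a=frame(-46.2,.6);O=np.array([.6219,.1593,.042])
go([.45,-.2,.36],Rt);go(O+a*.23,Rt)
T=grab('top');print(onz(T,[(436,178)],.121))
E
```

```text
turn [-39.6  10.3 112.8] shift cm [26.06 42.16 13.78]
turn [-39.6  10.3 112.8] shift cm [34.26 87.47  0.96]
[[ 0.57408098 -0.31443431  0.121     ]]
```

>>> carry_out --pt "-39.6 10.3 112.8 5 8 8 1" --pt "-39.6 10.3 112.8 10 16 13.8 1" --pt "-39.6 10.3 112.8 26 42 13.8 1" --pt "-39.6 10.3 112.8 26 42 13.8 1" --pt "-39.6 10.3 112.8 26 42 13.8 1" --pt "-39.6 10.3 112.8 26 42 13.8 1" --pt "-39.6 10.3 112.8 26 42 13.8 1" --pt "-39.6 10.3 112.8 26 42 13.8 1" --pt "-39.6 10.3 112.8 34 70 13.8 1" --pt "-39.6 10.3 112.8 34 70 13.8 1" --pt "-39.6 10.3 112.8 34 70 13.8 1" --pt "-39.6 10.3 112.8 34 70 13.8 1"

```text
time: 1.55
position: [0.447, -0.1925, 0.346]
tool_rot: [1.675, 2.109, -0.277]
ft_force: [1.3, -0.5, 0.3]
grip_width: 0.998
grip_force: 0.0
```

Run:
```python
from h import *
s=ctrl.get_state();print(s['time'],s['position'],s['joint_positions'].round(2) if hasattr(s['joint_positions'],'round') else s['joint_positions'])
Rt,a=frame(-46.2,.6);O=np.array([.6219,.1593,.042])
go(O+a*.22,Rt)
```

```text
1.55 [ 0.44698702 -0.1925258   0.34604832] [ 0.22 -0.3  -0.14  1.92  0.38  1.28  0.24]
turn [-9.7  1.7 28.7] shift cm [  8.89  44.15 -12.25]
```

>>> carry_out --pt "-9.7 1.7 28.7 9 20 0 1" --pt "-9.7 1.7 28.7 9 20 0 1" --pt "-9.7 1.7 28.7 9 20 0 1" --pt "-9.7 1.7 28.7 9 20 0 1" --pt "-9.7 1.7 28.7 8.9 44.2 -5 1" --pt "-9.7 1.7 28.7 8.9 44.2 -8 1" --pt "-9.7 1.7 28.7 8.9 44.2 -10 1" --pt "-9.7 1.7 28.7 8.9 44.2 -12.2 1" --pt "-9.7 1.7 28.7 8.9 44.2 -12.2 1" --pt "-9.7 1.7 28.7 8.9 44.2 -12.2 1" --pt "-9.7 1.7 28.7 8.9 44.2 -12.2 1" --pt "-9.7 1.7 28.7 8.9 44.2 -12.2 1"

```text
time: 2.75
position: [0.5359, 0.2508, 0.2227]
tool_rot: [1.009, 2.369, -0.312]
ft_force: [0.4, -0.7, -0.3]
grip_width: 0.996
grip_force: 0.0
```

Run:
```python
from h import *
s=ctrl.get_state();print(s['position'],np.round(s['joint_positions'],2))
Rt,a=frame(-46.2,.6);O=np.array([.6219,.1593,.042])
go(O+a*.22,Rt)
d=grab('wrist','w1')
print('pred core end centre',proj(d,O+a*.135,s), 'flange',proj(d,O+a*.095,s))
```

```text
[0.53592149 0.25075396 0.22265118] [-0.27  0.23 -0.65  1.74  0.74  1.39 -0.35]
turn [-0.1 -0.1 -0. ] shift cm [-0.   -0.18  0.09]
pred core end centre [[322.47700306 205.14948621]] flange [[322.57258549 193.56637872]]
```

View pics/w1.png

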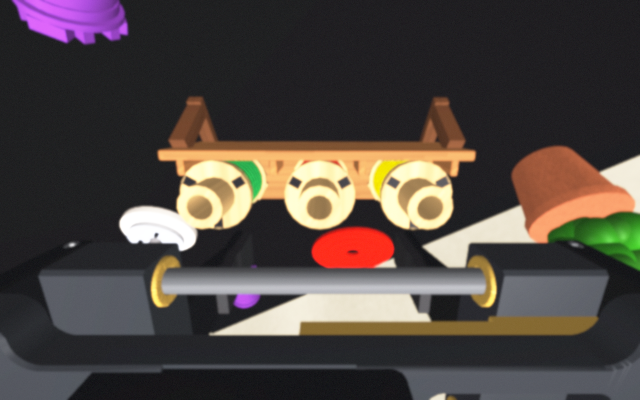

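Wrist view: red core-end bore at about (320,207) between the green and yellow ones, and the marks at (295,184),(345,183) are symmetric, so the bobbin is aligned with the rack. I'll refine the bore centres.

Run:
```python
from h import *
s=ctrl.get_state()
d=grab('wrist')
g=cv2.cvtColor(d['pixels'],cv2.COLOR_RGB2GRAY)
Rt,a=frame(-46.2,.6);O=np.array([.6219,.1593,.042])
h=cv2.cvtColor(d['pixels'],cv2.COLOR_RGB2HSV)
sub=g[165:240,280:360];print(sub[42].tolist());print(sub[:,40].tolist())
Q=[]
for cx,cy in((201,206),(320,207),(432,206)):
    w=g[cy-16:cy+17,cx-16:cx+17]
    t,m=cv2.threshold(w,0,255,cv2.THRESH_BINARY_INV|cv2.THRESH_OTSU)
    n,l,st,c=cv2.connectedComponentsWithStats(m);i=l[16,16];print(t,st[i],c[i]+[cx-16,cy-16])
    o,r=ray(d,c[i]+[cx-16,cy-16],s);E=O+a*.135;P=o+r*(((E-o)@a)/(r@a))[:,None];Q.append(P[0]);print(P[0],((P[0]-E)@Rt))
print(np.degrees(np.arctan2(*(Q[2]-Q[0])[:2]))*-1, np.linalg.norm(Q[2]-Q[0]))
```

```text
[34, 32, 33, 31, 31, 36, 63, 130, 208, 241, 248, 250, 250, 249, 250, 249, 250, 249, 249, 249, 248, 249, 248, 248, 247, 243, 230, 190, 151, 139, 134, 133, 133, 131, 130, 127, 127, 127, 127, 125, 124, 124, 123, 121, 123, 124, 125, 126, 130, 133, 140, 168, 212, 236, 241, 243, 244, 245, 246, 246, 246, 245, 244, 244, 245, 246, 246, 247, 247, 246, 241, 221, 150, 74, 34, 30, 34, 31, 31, 29]
[249, 249, 249, 249, 249, 249, 249, 248, 247, 239, 204, 154, 135, 132, 132, 131, 135, 154, 201, 235, 245, 246, 247, 246, 246, 246, 243, 231, 191, 142, 126, 125, 126, 124, 124, 125, 126, 123, 125, 125, 127, 124, 124, 125, 125, 126, 125, 125, 125, 124, 128, 142, 187, 227, 241, 244, 244, 244, 244, 242, 238, 215, 140, 63, 35, 30, 32, 34, 36, 45, 57, 67, 79, 95, 101]
193.0 [  3   5  25  23 445] [199.99550562 205.87191011]
[0.4908927  0.13655731 0.15476511] [-2.38169198e-03 -1.10297050e-01 -2.86229374e-17]
186.0 [  3   3  25  23 459] [319.30283224 205.08932462]
[0.56794732 0.21106784 0.15446005] [-1.84141298e-03 -3.11014071e-03 -1.64798730e-17]
187.0 [  2   4  25  23 462] [430.01731602 205.12121212]
[0.63982371 0.27975231 0.1545798 ] [-2.05349246e-03  9.63068617e-02 -5.59448321e-17]
-46.12488055457728 0.2066041726076033
```

Run:
```python
from h import *
Rt,a=frame(-46.2,.6);O=np.array([.6219,.1593,.042])+Rt@[-.0015,-.0025,0]
print(O);go(O+a*.14,Rt);go(O+a*.105,Rt)
```

```text
[0.62095248 0.1566761  0.04284696]
turn [-0.1  0.1  0.1] shift cm [ 2.93 -3.55 -6.63]
turn [-0.1  0.1  0.1] shift cm [ 4.3  -4.97 -9.52]
```

>>> carry_out --pt "0 0 0 1.0 -1.3 -2.2 1" --pt "0 0 0 2.0 -2.5 -4.4 1" --pt "0 0 0 2.9 -3.5 -6.6 1" --pt "0 0 0 3.4 -4.0 -7.5 1" --pt "0 0 0 3.8 -4.5 -8.5 1" --pt "0 0 0 4.3 -5.0 -9.5 1" --pt "0 0 0 4.3 -5.0 -9.5 1" --pt "0 0 0 4.3 -5.0 -9.5 1" --squeeze 25

```text
time: 3.65
position: [0.5793, 0.2008, 0.129]
tool_rot: [1.011, 2.367, -0.31]
ft_force: [0.0, 1.2, -0.7]
grip_width: 1.0
grip_force: 0.0
```

Run:
```python
from h import *
Rt,a=frame(-46.2,.6);O=np.array([.6219,.1593,.042])+Rt@[-.0015,-.0025,0]
s=ctrl.get_state();print(s['ft_force'],s['position'],np.round(s['joint_positions'],2));go(O+a*.105,Rt);grab('wrist','w2')
```

```text
[ 0.00698529  1.18891045 -0.6983828 ] [0.57934881 0.20080704 0.12898594] [-0.22  0.32 -0.58  1.84  0.84  1.2  -0.41]
turn [-0.1 -0.   0. ] shift cm [ 0.06 -0.13  0.05]
```

View pics/w2.png

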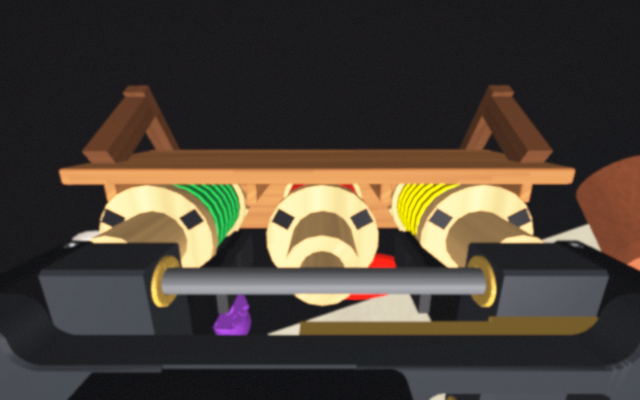

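Fingers straddle the red core, centred (core at x≈322). Closing.

>>> carry_out --pt "0 0 0 0 0 0 0.3" --pt "0 0 0 0 0 0 0.3" --pt "0 0 0 0 0 0 0.3" --pt "0 0 0 0 0 0 0.3" --pt "0 0 0 0 0 0 0.3" --pt "0 0 0 0 0 0 0.3" --pt "0 0 0 0 0 0 0.3" --squeeze 40

```text
time: 4.4
position: [0.5792, 0.2004, 0.1285]
tool_rot: [1.011, 2.367, -0.311]
ft_force: [-0.0, -0.8, -0.0]
grip_width: 0.455
grip_force: 40.0
```

>>> carry_out --pt "0 0 0 -0.4 0.4 0.8 0.3" --pt "0 0 0 -1.2 1.2 2.5 0.3" --pt "0 0 0 -2.3 2.4 5 0.3" --pt "0 0 0 -3.5 3.7 7.4 0.3" --pt "0 0 0 -4.7 4.9 9.9 0.3" --pt "0 0 0 -5.9 6.1 12.4 0.3" --pt "0 0 0 -6.7 7.0 14.0 0.3" --pt "0 0 0 -6.7 7.0 17 0.3" --pt "0 0 0 -6.7 7.0 17 0.3"

```text
time: 5.3
position: [0.5126, 0.2728, 0.3032]
tool_rot: [1.01, 2.364, -0.302]
ft_force: [0.8, 0.7, -1.9]
grip_width: 0.454
grip_force: 40.0
```

Run:
```python
from h import *
s=ctrl.get_state();print(s['position'],np.round(s['joint_positions'],2),s['grip_force'],s['ft_force'])
Rt,a=frame(-14.5,0)
go([.5225,-.1835,.16+.09+.03],Rt);go([.5225,-.1835,.145+.13],Rt)
grab('scene','s2')
```

```text
[0.51260626 0.2727524  0.30315419] [-0.3   0.17 -0.68  1.64  0.69  1.52 -0.3 ] 39.995076086862795 [ 0.77957222  0.73326349 -1.88496575]
turn [17.2 30.2 30.8] shift cm [  0.99 -45.63  -2.32]
turn [17.2 30.2 30.8] shift cm [  0.99 -45.63  -2.82]
```

View pics/s2.png

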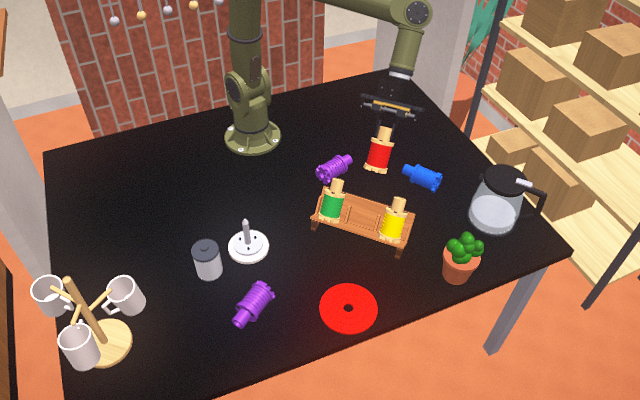

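Red is held by its core; green, yellow and canister are undisturbed. Moving upright above the spindle.

>>> carry_out --pt "17.2 30.2 30.8 1 -4 3 0.3" --pt "17.2 30.2 30.8 1 -8.5 3 0.3" --pt "17.2 30.2 30.8 1 -13 3 0.3" --pt "17.2 30.2 30.8 1 -18 3 0.3" --pt "17.2 30.2 30.8 1 -23 3 0.3" --pt "17.2 30.2 30.8 1 -28 3 0.3" --pt "17.2 30.2 30.8 1 -33 3 0.3" --pt "17.2 30.2 30.8 1 -38 3 0.3" --pt "17.2 30.2 30.8 1 -42 2 0.3" --pt "17.2 30.2 30.8 1 -45.6 1 0.3" --pt "17.2 30.2 30.8 1 -45.6 0 0.3" --pt "17.2 30.2 30.8 1 -45.6 0 0.3"

```text
time: 6.55
position: [0.5184, -0.1938, 0.294]
tool_rot: [-0.411, -3.105, 0.014]
ft_force: [-1.3, -0.2, -2.1]
grip_width: 0.458
grip_force: 40.0
```

Run:
```python
from h import *
s=ctrl.get_state();print(s['position'],np.round(s['joint_positions'],2),s['grip_force'],s['ft_force'])
Rt,a=frame(-14.5,0)
go([.5225,-.1835,.29],Rt)
d=grab('scene','s3');t=grab('top','t3')
im=[d['pixels'][130:280,170:330],t['pixels'][140:260,320:480]]
im=[cv2.resize(i,None,fx=2.4,fy=2.4,interpolation=cv2.INTER_CUBIC) for i in im]
H=max(i.shape[0] for i in im);c=np.hstack([cv2.copyMakeBorder(i,0,H-i.shape[0],0,0,0) for i in im]);cv2.imwrite('pics/c3.png',c[:,:,::-1]);print(c.shape)
```

```text
[ 0.51835223 -0.19375424  0.29398271] [ 0.4   0.1  -0.11  1.57  0.02  1.48  1.6 ] 39.99668435626211 [-1.3456514  -0.15860618 -2.05262918]
turn [ 0.4 -0.6  0.6] shift cm [ 0.41  1.03 -0.4 ]
(360, 768, 3)
```

View pics/c3.png

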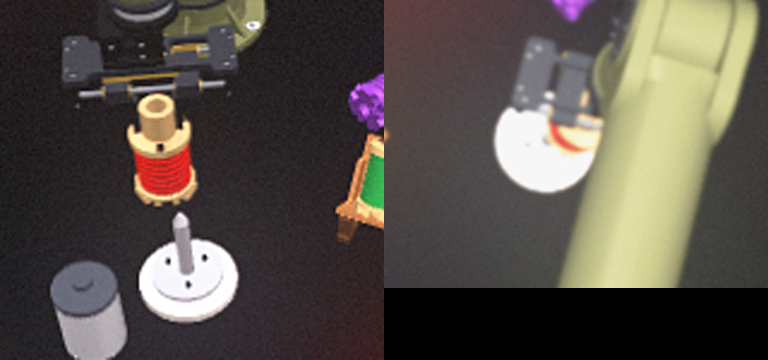

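Left (scene) crop: bobbin upright, bore (156,103), spindle tip (180,214), lugs (168,261),(205,258),(187,285). Comparing both cameras' estimates with the known TCP.

Run:
```python
from h import *
S=grab('scene');s=ctrl.get_state()
u=lambda x,y:(170+(x+.5)/2.4-.5,130+(y+.5)/2.4-.5)
L=onz(S,[u(168,260),u(205,257),u(187,284)],.037);m=L.mean(0)
print('scene lugs',m,np.linalg.norm(L-m,axis=1),np.degrees(np.arctan2(*(L-m)[:,1::-1].T)))
print('tip',onz(S,[u(180,214)],.14),'bore',onz(S,[u(156,103)],.324),'tcp',s['position'])
h=cv2.cvtColor(S['pixels'],cv2.COLOR_RGB2HSV)
# precise: dark lugs
g=cv2.cvtColor(S['pixels'],cv2.COLOR_RGB2GRAY);C=[]
for x,y in((168,261),(205,258),(187,285)):
    c=np.round(u(x,y)).astype(int);w=g[c[1]-3:c[1]+4,c[0]-3:c[0]+4].astype(float);k=np.clip(w.max()*.75-w,0,None)
    Y,X=np.mgrid[-3:4,-3:4];C.append(c+[(k*X).sum()/k.sum(),(k*Y).sum()/k.sum()])
L=onz(S,C,.036);m=L.mean(0)
print('refined',m,np.linalg.norm(L-m,axis=1),np.degrees(np.arctan2(*(L-m)[:,1::-1].T)))
w=cv2.inRange(h,(0,0,150),(180,70,255));w[:,:222]=0;w[:,277:]=0;w[:215]=0;w[270:]=0
c=max(cv2.findContours(w,cv2.RETR_EXTERNAL,cv2.CHAIN_APPROX_NONE)[0],key=cv2.contourArea)[:,0]
P=onz(S,c[c[:,1]>245],.02)[:,:2];A=np.c_[2*P,np.ones(len(P))];q=np.linalg.lstsq(A,(P**2).sum(1),rcond=None)[0];print('base',q[:2],np.sqrt(q[2]+q[:2]@q[:2]))
```

```text
scene lugs [ 0.52434342 -0.18635697  0.037     ] [0.02818933 0.02848396 0.02867801] [-137.00721925  103.788762    -17.11695682]
tip [[ 0.52303765 -0.18515757  0.14      ]] bore [[ 0.51204169 -0.19299619  0.324     ]] tcp [ 0.52179807 -0.18472232  0.29730134]
refined [ 0.52415749 -0.18639483  0.036     ] [0.02794644 0.02781761 0.02828091] [-135.26156046  105.68668733  -14.56247756]
base [ 0.53565289 -0.18922319] 0.06295001579255391
```

Run:
```python
from h import *
S=grab('scene');s=ctrl.get_state();print(s['time'],s['position'],np.abs(s['qd']).max());Rt,a=frame(-14.6,0)
go([.5233,-.185,.29],Rt,s)
print('up',-R.from_rotvec(s['tool_rot']).as_matrix()[:,2])
z=s['position'][2]+.030
print('pred bore',proj(S,np.r_[s['position'][:2],z]))
i=S['pixels'][140:230,200:280];cv2.imwrite('pics/c4.png',cv2.resize(i,(640,720)[::1] if 0 else (528,594),interpolation=cv2.INTER_CUBIC)[:,:,::-1])
```

```text
6.75 [ 0.52230804 -0.18391788  0.297975  ] 0.010901255099123104
turn [ 0.3 -0.2 -0.3] shift cm [ 0.1  -0.11 -0.8 ]
up [0.0032475  0.00441438 0.99998498]
pred bore [[238.81981331 173.06646311]]
```

View pics/c4.png

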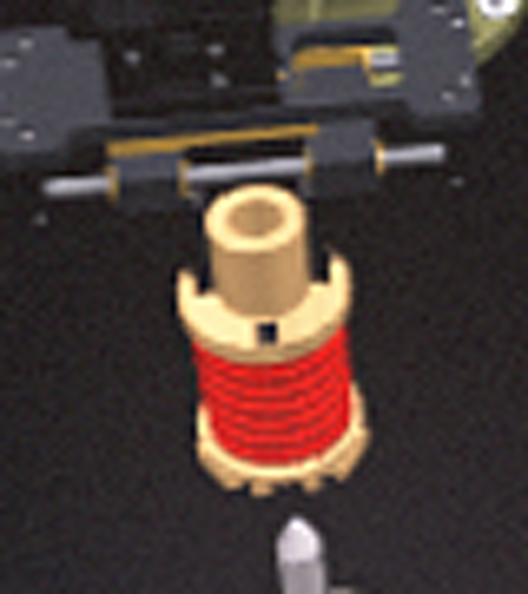

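Bore at (238.9,172.6) versus predicted (238.8,173.1): bobbin is centred on the tool axis. Descending onto the spindle tip.

>>> carry_out --pt "0.3 -0.2 -0.3 0.1 -0.15 -2 0.3" --pt "0.3 -0.2 -0.3 0.1 -0.15 -4 0.3" --pt "0.3 -0.2 -0.3 0.1 -0.15 -4.7 0.3" --pt "0.3 -0.2 -0.3 0.1 -0.15 -5.2 0.3" --pt "0.3 -0.2 -0.3 0.1 -0.15 -5.7 0.3" --pt "0.3 -0.2 -0.3 0.1 -0.15 -6.2 0.3" --pt "0.3 -0.2 -0.3 0.1 -0.15 -6.7 0.3" --pt "0.3 -0.2 -0.3 0.1 -0.15 -7.2 0.3" --pt "0.3 -0.2 -0.3 0.1 -0.15 -7.6 0.3" --pt "0.3 -0.2 -0.3 0.1 -0.15 -7.6 0.3" --pt "0.3 -0.2 -0.3 0.1 -0.15 -7.6 0.3"

```text
time: 7.85
position: [0.5233, -0.1871, 0.2226]
tool_rot: [0.401, 3.115, -0.0]
ft_force: [-0.5, -0.3, -2.6]
grip_width: 0.456
grip_force: 40.0
```

>>> carry_out --pt "0 0 0 0 0.1 -1.2 0.3" --pt "0 0 0 0 0.1 -2.4 0.3" --pt "0 0 0 0 0.1 -3.6 0.3" --pt "0 0 0 0 0.1 -4.8 0.3" --pt "0 0 0 0 0.1 -6 0.3" --pt "0 0 0 0 0.1 -6.8 0.3" --pt "0 0 0 0 0.1 -7.3 0.3" --pt "0 0 0 0 0.1 -7.3 0.3" --pt "0 0 0 0 0.1 -7.3 0.3"

```text
time: 8.75
position: [0.5236, -0.1862, 0.1499]
tool_rot: [0.401, 3.114, -0.001]
ft_force: [0.4, -1.1, -1.8]
grip_width: 0.459
grip_force: 40.0
```

Run:
```python
from h import *
s=ctrl.get_state();print(s['time'],s['position'],s['ft_force'],s['torque']);Rt,a=frame(-14.6,0)
go([.5233,-.1855,.135],Rt,s)
```

```text
8.75 [ 0.52355558 -0.18617715  0.14990731] [ 0.35000214 -1.05712396 -1.84053072] [ 0.0595154  -0.19525137 -0.0394184 ]
turn [0.  0.1 0.1] shift cm [-0.03  0.07 -1.49]
```

Free so far. Down to seat height in small steps.

>>> carry_out --pt "0 0 0 0 0 -0.3 0.3" --pt "0 0 0 0 0 -0.6 0.3" --pt "0 0 0 0 0 -0.8 0.3" --pt "0 0 0 0 0 -1.0 0.3" --pt "0 0 0 0 0 -1.2 0.3" --pt "0 0 0 0 0 -1.2 0.3"

```text
time: 9.35
position: [0.523, -0.186, 0.1372]
tool_rot: [0.401, 3.115, -0.0]
ft_force: [-0.4, 0.2, -1.9]
grip_width: 0.456
grip_force: 40.0
```

>>> carry_out --pt "0 0 0 0 0 -0.1 0.3" --pt "0 0 0 0 0 -0.2 0.3" --pt "0 0 0 0 0 -0.3 0.3" --pt "0 0 0 0 0 -0.3 0.3"

```text
time: 9.75
position: [0.5233, -0.1861, 0.1345]
tool_rot: [0.401, 3.115, -0.001]
ft_force: [0.0, -0.0, -0.8]
grip_width: 0.453
grip_force: 40.0
```

>>> carry_out --pt "0 0 0 0 0 -0.1 0.3" --pt "0 0 0 0 0 -0.2 0.3" --pt "0 0 0 0 0 -0.2 0.3"

```text
time: 10.05
position: [0.5236, -0.1862, 0.1345]
tool_rot: [0.401, 3.113, -0.001]
ft_force: [-2.7, 0.2, 8.7]
grip_width: 0.455
grip_force: 40.0
```

Run:
```python
from h import *
s=ctrl.get_state();print(s['time'],s['position'],s['ft_force'],s['torque'])
S=grab('scene');i=S['pixels'][170:270,200:300];cv2.imwrite('pics/c5.png',cv2.resize(i,(600,600),interpolation=cv2.INTER_CUBIC)[:,:,::-1])
```

```text
10.05 [ 0.52364785 -0.18624277  0.13449763] [-2.65686816  0.23132036  8.6528325 ] [0.37488952 0.66810483 0.02930575]
```

View pics/c5.png

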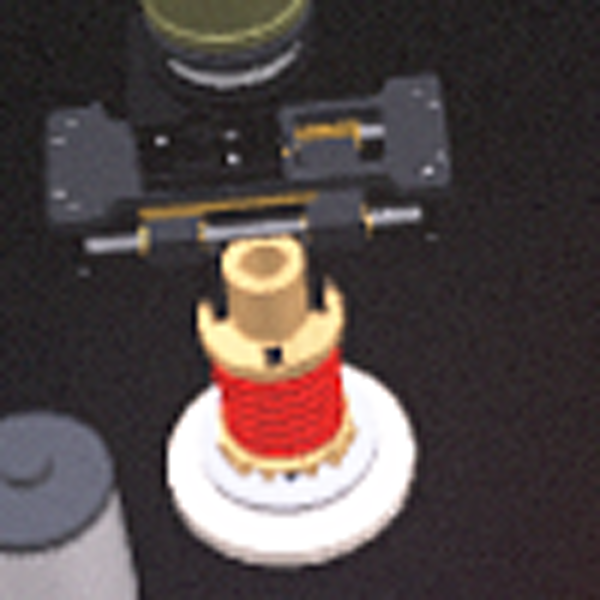

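The bobbin is on the disc with its front notch over the visible lug (291,475), bore at (263,262). Checking core-end height against seated vs lug-top.

Run:
```python
from h import *
S=grab('scene');s=ctrl.get_state();x,y=s['position'][:2]
print('seen',200+263.5/6-.5,170+262.5/6-.5)
for z in(.165,.174):print(z,proj(S,[x,y,z]))
t=np.radians(-14.6)
for z in(.125,.134):print('mark',proj(S,[x+.030*np.cos(t),y+.030*np.sin(t),z]),'seen',200+273.5/6-.5,170+355.5/6-.5)
```

```text
seen 243.41666666666666 213.25
0.165 [[243.63391852 213.53432096]]
0.174 [[243.35031777 211.49289851]]
mark [[245.41610702 229.88996956]] seen 245.08333333333334 228.75
mark [[245.1399755  227.93290041]] seen 245.08333333333334 228.75
```

>>> carry_out --pt "0 0 0 0 0 0.15 0.3" --pt "0 0 0 0 0 0.15 1" --pt "0 0 0 0 0 0.15 1" --pt "0 0 0 0 0 0.15 1" --pt "0 0 0 0 0 0.15 1" --pt "0 0 0 0 0 1 1" --pt "0 0 0 0 0 3 1" --pt "0 0 0 0 0 7 1" --pt "0 0 0 0 0 11 1" --pt "0 0 0 0 0 15 1" --pt "0 0 0 0 0 15 1"

```text
time: 11.25
position: [0.5262, -0.1869, 0.29]
tool_rot: [0.4, 3.103, -0.004]
ft_force: [-0.1, -0.6, 1.2]
grip_width: 0.997
grip_force: 0.0
```

Run:
```python
from h import *
s=ctrl.get_state();print(s['time'],s['position'],s['ft_force'],s['grip_width'])
S=grab('scene');w=grab('wrist')
a=cv2.resize(S['pixels'][190:270,200:300],(500,400),interpolation=cv2.INTER_CUBIC)
b=cv2.resize(w['pixels'][120:360,230:410],(300,400),interpolation=cv2.INTER_CUBIC);cv2.imwrite('pics/c6.png',np.hstack([a,b])[:,:,::-1])
for z in(.165,.174):print(z,proj(S,[.5233,-.186,z]),proj(w,[.5233,-.186,z],s))
```

```text
11.25 [ 0.52620392 -0.18693142  0.290002  ] [-0.10441237 -0.6281303   1.18858814] 0.9965336104415964
0.165 [[243.69218235 213.4374067 ]] [[324.4574089  188.19813759]]
0.174 [[243.40889713 211.39591197]] [[324.4857379  190.52220524]]
```

View pics/c6.png

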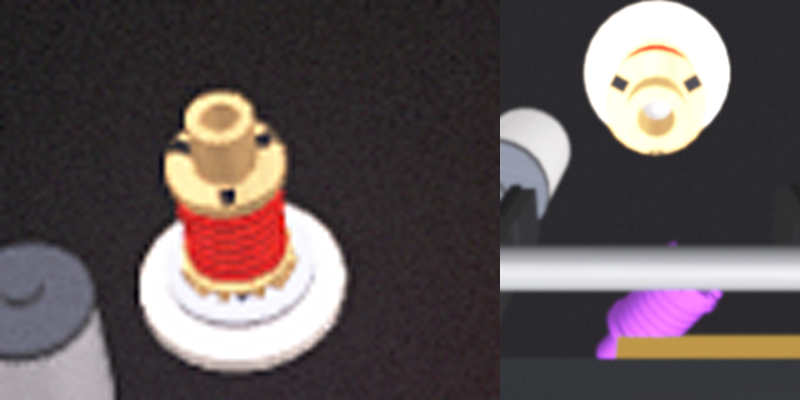

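Released bobbin stands with its bore at scene pixel ≈(243.4,213.0). The seated prediction is 213.4 and the lug-top prediction 211.4, so it is home, with the marks over the lugs and the canister untouched.

```bash
python3 -c "
from bench import ctrl
print(ctrl.close_job())"
```

```text
the job is handed in; nothing more can be done
None
```

I handed the job in with the red bobbin released on the spindle, notched end down; the camera check puts it flush on the disc with its notches over the lugs, and the other two bobbins and the canister look unmoved. The hand-in returned no verdict.

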